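# Hold the spare block ready over the heater's empty bay

### The job

Two of the block heater's three bays already hold an aluminium block. Pick up the spare block from the bench, carry it over the row of bottles and glassware without disturbing anything, and hold it hovering over the empty bay, level, centred and squared with the bay so that it could be lowered straight in, its underside about 15 mm above the heater's top face. Never let the block or the gripper touch the heater, and finish while still holding the block there: a colleague will check the fit before it goes in.

Things in the scene. Friction and masses are not known exactly. Their poses are not given: they have to be found in the camera images.
- spare_block: the spare block lying loose on the bench: bare aluminium, 58 (its x) x 42 (its y) x 55 mm tall, about 0.3 kg, six small tube holes in its top; origin at the centre of its underside, z up. It starts to the left of the row of bottles. To be gripped across its 42 mm sides; either way round fits a bay.
- seated_block_a: an identical block already standing in one of the heater's bays, its top 15 mm above the heater's top face; loose; origin at the centre of its underside, axes as for the spare block
- seated_block_b: another identical block in another of the bays, as seated_block_a
- heater: dry-block heater fixed to the bench, 156 (x) x 246 (y) x 70 mm tall, white, keys and a dial (top at 74 mm) on its front (-x) part, bare aluminium top with three open bays side by side along y. Origin at the centre of its underside. Bays 66 (x) x 50 (y) mm, 40 deep, 70 mm apart, parallel to its axes: a block goes in with its x along the heater's x. Pose varies, and so does which bay is empty.
- bay_0 (a point): centre of the mouth of the left (+y) bay, in the heater's top face, 70 mm above the bench; axes as the heater's
- bay_1 (a point): centre of the mouth of the middle bay, in the heater's top face, 70 mm above the bench; axes as the heater's
- bay_2 (a point): centre of the mouth of the right (-y) bay, in the heater's top face, 70 mm above the bench; axes as the heater's
- amber_bottle: bystander, amber bottle with black cap, 46 mm wide, 86 mm tall; loose in the row that stands on the bench between the spare block and the heater; origin at the centre of its underside
- glass_beaker: bystander, clear glass beaker, 52 mm wide, 66 mm tall; loose in the row that stands on the bench between the spare block and the heater; origin at the centre of its underside
- small_bottle: bystander, white bottle with screw cap, 44 mm wide, 90 mm tall; loose in the row that stands on the bench between the spare block and the heater; origin at the centre of its underside
- dish: bystander, flat petri dish, 91 mm wide, 15 mm tall; on the bench beyond the spare block; origin at the centre of its underside
- timer: bystander, small lab timer, 59 x 64 x 28 mm; on the bench in front of the heater; origin at the centre of its underside
There are look-alikes about, which are no part of the job. What is shaped like the spare_block but turquoise is not meant.

How it is judged:
By the outcome, as a careful person would: the job done as asked, in the order asked, and still so for the second after the job is handed in, while the arm keeps its last pose, push and grip.
It also fails if it takes over 40 s, if anything falls off the work surface, if the arm or the gripper's body presses on something with over 40 N, if the wrist force passes 120 N, or if a joint passes its speed limit or range.

### The arm

A 6-joint arm with a two-finger parallel gripper is mounted at the origin on a cart in front of the work surface, level with it; the furniture and walls round the work are solid. World frame = base frame: x ahead of the robot, y to its left, z up, the work surface at z = 0. Lengths are in m, angles in rad, forces in N, time in s.
With the tool pointing down it reaches from about 0.275 to 0.875 m from the base axis. Payload 12.5 kg.
Tool frame: the origin (TCP) lies at the very end of the fingers, on their centre line; the grasp point (between the pads) lies tcp_to_grasp behind it (tcp_to_grasp is the distance from the TCP to the grasp point, in m); z points along the fingers, y is the line along which they close (so a half turn about z gives the same grasp; the last joint's range is limited). The gripper opens to 85 mm and grips with 20 to 120 N. Pads are 22 mm wide; open, the fingers measure 114 mm over their backs; the gripper's body (76 mm by 85 mm) begins 54 mm behind the grasp point. The pads swing forward as they close: fully open they stand 13 mm farther back than shut.
Start: joints at [1.126, 0.351, 1.652, -0, 1.139, -0.085], TCP at [0.194, 0.515, 0.192] pointing down, gripper open.
Joint ranges: [-2.75, 2.75], [-0.79, 2.1], [0.01, 2.65], [-1.57, 4.71], [0.07, 3.14], [-2.87, 2.87]. Speed limits (rad/s): [2.22, 2.22, 2.79, 3.14, 3.14, 3.14].

### API

Orientations are given as a 3x3 rotation matrix whose columns are the frame's x, y, z axes.
In Python, from bench import get_obs, read_camera, finish_job, trace, place_of, tcp_to_grasp gives the robot as it stands.
- The arm moves only by the tool apply_moves, never from a script. Its arguments are lists of equal length, an entry for each row: "delta_pos": the shift along the tool's x, y, z in cm, a list of three; "dr": the turn, a rotation vector about the tool's x, y, z in degrees, a list of three; "hand": the opening in per cent of the stroke, from 0 (shut) to 100 (fully open). A call has 1 to 20 rows; each row is the pose to reach, as a shift and turn from the pose commanded when the call began, along the tool's axes at that moment; what a row does not reach only later rows make up. A row lasts 1/10 s, in which the tool goes at most 50 mm and 8.59 degrees, less where a joint would pass 70% of its speed; a pose out of reach is approached as far as the arm can. A call with a gripper value outside its range is refused whole. The fingers move at their own pace and stop on an object; "squeeze" is the grip in N (left out, the last holds). Time passes only in rows, so rows that repeat a pose let the fingers close. It gives the time, the measured TCP pose, the force, the opening and the grip force at its end, in the units of the state.
- get_obs(): the state, without advancing time (a new reading comes with each control period).
- read_camera(name): name is "scene" or "top" or "wrist"; returns a dict with "img" (400x640x3 uint8, red, green, blue), "range_z" (400x640 float32, m along the optical axis (not along the pixel's ray), 0 where there is no reading), "fovy" (degrees; the focal length in pixels is half the picture's height over the tangent of half this angle, whatever the lens; pixels are square), "cx", "cy" (the principal point, pixels), "dist_coeffs" ([k1, k2, p1, p2, k3] as OpenCV has them; the pictures are not rectified), "origin" and "orientation" of the camera in the world. Camera axes: x right, y down, z forward; pixel columns grow to the right and rows downward; lengths in m; the calibration is good to about 2 mm. A picture is of the moment at which its call begins.
- finish_job(): hands the job in; it is judged then, once.
Trained networks look in a picture, given as the dict that the camera call returned (one of the last four; its "shot" number tells which), for a name from the list of things; names that differ only in an ending like _2 or _b are one class to them, and where a whole thing is asked for, a point or a joint stands for the part that bears it (a point fixed in the world has none). Each returns a list of dicts, best first, with "p" (0 to 1); they miss things now and then, are a little off and sometimes report something else, mostly with a low value. They report only what shows in the picture. A call takes as long as a camera call. They do not tell look-alikes from the thing itself.
- trace(picture, target): "region" (400x640 bool, what is visible of it) and "rect" ([left, top, right, bottom] in pixels, round what is visible of it).
- place_of(picture, target): "pixel" ([column, row] in pixels: a listed point, or the origin of a listed thing).
The state is a dict: "time_s": time; "qpos": joint angles; "qd": joint speeds; "tau": joint torques, N m; "tool_pos": TCP position; "orientation": TCP orientation; "ft_force": force on the tool from outside, world axes, zero at the start; "ft_torque": the same for the moment, N m; "opening": opening from 0.0 (shut) to 1.0 (fully open); "grip_force": force on a finger pad.
Only numpy, scipy, OpenCV 4.12 (cv2) and the standard library are available. Lean on these libraries where they do the work, as an engineer would, in place of code of your own. Each camera call takes 0.05 s, during which the arm holds its last target. There are 200 camera calls.

## Working session

There is one attempt and no reset: what is moved stays moved. The work goes in short steps, Python scripts to look and compute and a tool call to move; the robot and the scene stay as the last step left them, time stands still between calls to the robot, and variables do not carry over. Pictures are saved under pics/ and viewed, at most 10 in all, crops included, and the job is handed in when it is done.

Besides the shell and the picture viewer there is one more tool, called as name(argument=value, ...), one argument or row to a line, values as JSON. apply_moves: Moves the arm, as the interface text tells. Its arguments: {"type":"object","properties":{"delta_pos":{"type":"array","items":{"type":"array","items":{"type":"number"}}},"dr":{"type":"array","items":{"type":"array","items":{"type":"number"}}},"hand":{"type":"array","items":{"type":"number"}},"squeeze":{"type":"number"}},"required":["delta_pos","dr","hand"]}

```bash
mkdir -p pics; cat > h.py <<'E'
import numpy as np, cv2
from bench import *
def K(p):
    f=200/np.tan(np.radians(p["fovy"])/2); return np.array([[f,0,p["cx"]],[0,f,p["cy"]],[0,0,1.]])
def rays(p,px):
    px=np.asarray(px,float).reshape(-1,1,2)
    u=cv2.undistortPoints(px,K(p),np.array(p["dist_coeffs"],float)).reshape(-1,2)
    return np.c_[u,np.ones(len(u))]
def cloud(p,mask=None):
    m=p["range_z"]>0
    if mask is not None: m&=mask
    v,u=np.nonzero(m)
    return (rays(p,np.c_[u,v])*p["range_z"][v,u][:,None])@np.array(p["orientation"]).T+np.array(p["origin"]), np.c_[u,v]
def onplane(p,px,z):
    d=rays(p,px)@np.array(p["orientation"]).T; o=np.array(p["origin"])
    return o+d*((z-o[2])/d[:,2])[:,None]
def save(n,p): cv2.imwrite(f"pics/{n}.png",p["img"][:,:,::-1])
E
python3 - <<'E'
from h import *
np.set_printoptions(precision=4,suppress=True)
print(tcp_to_grasp,get_obs())
ps={}
for n in ["scene","top"]:
    p=read_camera(n); save(n,p); print(n,p["origin"],p["fovy"])
    for t in ["spare_block","heater","amber_bottle","glass_beaker","small_bottle","dish","timer"]:
        for r in trace(p,t)[:4]:
            c,_=cloud(p,r["region"])
            if len(c): 
                top=c[c[:,2]>np.percentile(c[:,2],95)-.008]; print(t,round(r["p"],2),np.round(r["rect"]),np.percentile(c,[2,98],axis=0).round(3).tolist(),"top",np.median(top,axis=0))
    for b in ["bay_0","bay_1","bay_2"]:
        for r in place_of(p,b)[:1]: print(b,r["p"],r["pixel"],onplane(p,r["pixel"],.07))
E
```

```text
0.0187 {'time_s': 0.0, 'qpos': array([ 1.1264,  0.3512,  1.6524,  0.    ,  1.1391, -0.0846]), 'qd': array([-0.0003,  0.0005, -0.0006, -0.0023, -0.0005,  0.0002]), 'tau': array([  0.0009, -50.609 , -29.1417,  -0.    ,   0.0044,   0.    ]), 'tool_pos': array([0.1934, 0.5145, 0.1915]), 'orientation': array([[-0.936 ,  0.3521, -0.0005],
       [ 0.3521,  0.936 , -0.001 ],
       [ 0.0001, -0.0011, -1.    ]]), 'ft_force': array([-0.6956,  0.3472,  0.0281]), 'ft_torque': array([ 0.005 ,  0.048 , -0.0013]), 'grip_force': 0.0, 'opening': 1.0028952181950457}
scene [0.2847 0.4923 1.0089] 49.020686250966165
spare_block 0.9 [286. 248. 312. 283.] [[0.514, -0.003, -0.001], [0.564, 0.056, 0.058]] top [0.5394 0.0255 0.0548]
spare_block 0.84 [337. 271. 359. 304.] [[0.38, 0.015, 0.007], [0.437, 0.055, 0.058]] top [0.4078 0.0351 0.0549]
heater 0.9 [311. 127. 382. 216.] [[0.458, -0.431, 0.011], [0.611, -0.193, 0.074]] top [ 0.5291 -0.2889  0.0691]
amber_bottle 0.81 [318. 222. 338. 249.] [[0.49, -0.09, 0.011], [0.53, -0.058, 0.089]] top [ 0.5102 -0.0778  0.0858]
glass_beaker 0.84 [288. 208. 312. 234.] [[
[... 1436 characters left out ...]
 225.] [[0.489, -0.102, 0.001], [0.535, -0.06, 0.09]] top [ 0.5105 -0.0816  0.0869]
glass_beaker 0.76 [290. 161. 313. 191.] [[0.574, -0.117, 0.003], [0.623, -0.071, 0.069]] top [ 0.6072 -0.0929  0.0657]
small_bottle 0.57 [283. 236. 304. 261.] [[0.409, -0.097, 0.023], [0.449, -0.057, 0.093]] top [ 0.4303 -0.0756  0.0914]
dish 0.68 [233. 120. 268. 155.] [[0.671, 0.001, 0.011], [0.754, 0.081, 0.02]] top [0.712  0.0409 0.016 ]
timer 0.93 [371. 256. 406. 283.] [[0.355, -0.327, 0.007], [0.411, -0.265, 0.031]] top [ 0.395  -0.2981  0.0267]
bay_0 0.74 [431.5, 185.1] [[ 0.5765 -0.3872  0.07  ]]
bay_1 0.74 [431.5, 185.1] [[ 0.5765 -0.3872  0.07  ]]
bay_2 0.74 [431.5, 185.1] [[ 0.5765 -0.3872  0.07  ]]
```

```bash
python3 - <<'E'
import cv2,numpy as np
a=cv2.imread("pics/scene.png")[110:330,200:440]; b=cv2.imread("pics/top.png")[100:300,220:470]
a=cv2.resize(a,None,fx=1.6,fy=1.6*1.6/1.6,interpolation=3);b=cv2.resize(b,None,fx=1.6,fy=1.6,interpolation=3)
o=np.zeros((360,790,3),np.uint8);o[:a.shape[0],:a.shape[1]]=a;o[:b.shape[0],385:385+b.shape[1]]=b
cv2.imwrite("pics/both.png",o)
E
```

```text
(no output)
```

View pics/both.png

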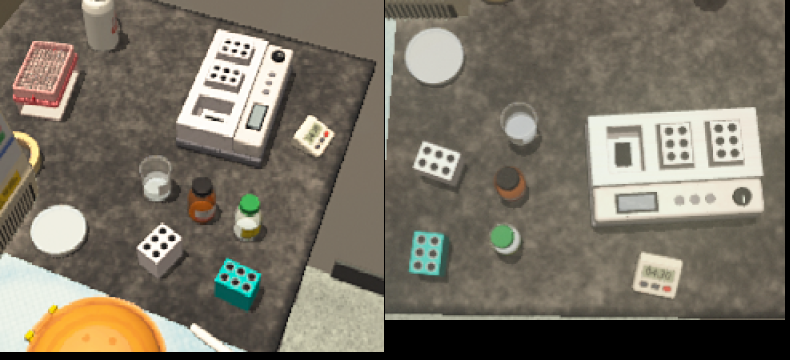

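The picture shows the bare block left of the row (top view about (258,203)), the turquoise look-alike nearer, and the heater's left (+y) bay empty, so the target is bay_0. Next I'll get the yaws and the move.

```bash
cat >> h.py <<'E'
def rect(P):
    (c,s,a)=cv2.minAreaRect((P[:,:2]*1000).astype(np.float32))
    if s[0]<s[1]: s=s[::-1]; a+=90
    a=(a+90)%180-90
    return np.round(c,1),np.round(s,1),round(a,1)   # centre mm, (long,short), angle of long axis deg
def topof(c,lo,hi): return c[(c[:,2]>lo)&(c[:,2]<hi)]
def tool(target,R_t,o=None):
    from scipy.spatial.transform import Rotation as Q
    o=o or get_obs(); R=o["orientation"]
    return (R.T@(np.array(target)-o["tool_pos"])*100).round(2), Q.from_matrix(R.T@R_t).as_rotvec(degrees=True).round(2)
def Rdown(th): # tool y axis at world angle th (deg), z down
    t=np.radians(th); y=np.array([np.cos(t),np.sin(t),0]); z=np.array([0,0,-1.]); return np.c_[np.cross(y,z),y,z]
E
python3 - <<'E'
from h import *
for n in ["scene","top"]:
    p=read_camera(n)
    r=[x for x in trace(p,"spare_block")]
    for x in r:
        c,_=cloud(p,x["region"]); t=topof(c,.049,.062)
        if len(t)>30: print(n,rect(t),len(t))
    c,_=cloud(p); m=(c[:,0]>.4)&(c[:,0]<.7)&(c[:,1]<-.15)&(c[:,1]>-.48); c=c[m]
    print("heater",rect(topof(c,.063,.079)))
    s=topof(c,.0805,.095); k=cv2.kmeans(s[:,:2].astype(np.float32),2,None,(3,50,1e-6),3,0)[1].ravel()
    for i in (0,1): print("seat",rect(s[k==i]))
R=get_obs()["orientation"]; print(np.degrees(np.arctan2(R[1,1],R[0,1])))
E
```

```text
scene (array([540.4,  24.1]), array([58.9, 43.2]), 72.3) 383
scene (array([408.2,  33. ]), array([57.1, 42.7]), -4.2) 401
heater (array([ 539.1, -317.4]), array([245.1, 149.8]), -85.9)
seat (array([ 562.9, -315.2]), array([58.9, 44. ]), 1.8)
seat (array([ 568. , -384.7]), array([58.2, 46.8]), 1.8)
top (array([539.3,  22.8]), array([57.5, 42.3]), 71.6) 447
top (array([406.1,  30.5]), array([55.5, 42.1]), -5.0) 457
heater (array([ 537.5, -318.6]), array([242.3, 151.7]), -86.0)
seat (array([ 566.8, -385.9]), array([58.6, 43.5]), 4.7)
seat (array([ 561.6, -316.2]), array([57.9, 43.2]), 4.6)
69.38632072394208
```

```bash
python3 - <<'E'
from h import *
C=np.vstack([cloud(read_camera(n))[0] for n in ("scene","top")])
o=get_obs(); print(o["time_s"])
a=o["tool_pos"][:2]; b=np.array([.54,.023])
for s in np.linspace(0,1,9):
    q=a+(b-a)*s; d=np.hypot(*(C[:,:2]-q).T)<.1; print(q.round(3),d.sum(), np.percentile(C[d,2],99.5).round(3) if d.any() else None)
print(tool([.54,.023,.2],Rdown(-18.)))
E
```

```text
1.4
[0.194 0.515] 1647 -0.888
[0.237 0.453] 1608 0.004
[0.28  0.392] 2315 0.011
[0.324 0.33 ] 4111 0.011
[0.367 0.269] 8161 0.09
[0.41  0.207] 12583 0.116
[0.453 0.146] 12189 0.119
[0.497 0.084] 10774 0.111
[0.54  0.023] 9525 0.085
(array([-49.73, -33.83,  -0.8 ]), array([-0.  , -0.  , 87.39]))
```

apply_moves(
  delta_pos=[
    [-49.7,-33.8,-0.8],
    [-49.7,-33.8,-0.8],
    [-49.7,-33.8,-0.8],
    [-49.7,-33.8,-0.8],
    [-49.7,-33.8,-0.8],
    [-49.7,-33.8,-0.8],
    [-49.7,-33.8,-0.8],
    [-49.7,-33.8,-0.8],
    [-49.7,-33.8,-0.8],
    [-49.7,-33.8,-0.8],
    [-49.7,-33.8,-0.8],
    [-49.7,-33.8,-0.8],
    [-49.7,-33.8,-0.8],
    [-49.7,-33.8,-0.8],
    [-49.7,-33.8,-0.8],
    [-49.7,-33.8,-0.8],
  ],
  dr=[
    [0,0,87.4],
    [0,0,87.4],
    [0,0,87.4],
    [0,0,87.4],
    [0,0,87.4],
    [0,0,87.4],
    [0,0,87.4],
    [0,0,87.4],
    [0,0,87.4],
    [0,0,87.4],
    [0,0,87.4],
    [0,0,87.4],
    [0,0,87.4],
    [0,0,87.4],
    [0,0,87.4],
    [0,0,87.4],
  ],
  hand=[100,100,100,100,100,100,100,100,100,100,100,100,100,100,100,100],
)

```text
time_s: 3.0
tool_pos: [0.5393, 0.0246, 0.2001]
orientation: [[0.308, 0.951, -0.0], [0.951, -0.308, 0.0], [0.0, -0.0, -1.0]]
ft_force: [-0.4, 0.1, 0.9]
opening: 1.002
grip_force: 0.0
```

```bash
python3 - <<'E'
from h import *
p=read_camera("wrist"); save("w1",p); print(p["origin"])
for x in trace(p,"spare_block"):
    c,_=cloud(p,x["region"]); t=topof(c,.049,.061); print(x["p"],x["rect"],len(t), rect(t) if len(t)>30 else 0,np.median(t[:,2]) if len(t) else 0)
c,_=cloud(p); t=c[(np.abs(c[:,2]-.055)<.008)&(np.hypot(c[:,0]-.54,c[:,1]-.023)<.05)]; print(rect(t),np.median(t[:,2]))
E
```

```text
[0.56471802 0.10099755 0.38119813]
0.89 [302.5, 145.5, 341.1, 197.0] 1665 (array([541.3,  24.1]), array([57.4, 41.5]), 72.7) 0.05403061995910108
0.57 [192.7, 172.5, 255.6, 222.7] 1566 (array([409.9,  32. ]), array([59.2, 42.4]), -5.4) 0.05390207835777544
0.34 [413.7, 73.5, 485.2, 153.0] 0 0 0
(array([541.3,  24. ]), array([57.1, 42.1]), 71.8) 0.05402466114208104
```

View pics/w1.png

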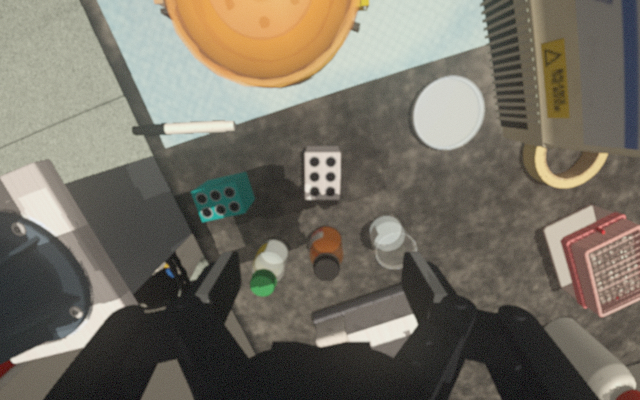

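The wrist view shows the bare block at (322,173), squared to the fingers. Centre is (0.541, 0.024) and the yaw matches, so I'll go down and grip.

apply_moves(
  delta_pos=[
    [0,0.1,4.5],
    [0,0.1,9],
    [0,0.1,13],
    [0,0.1,16],
    [0,0.1,18],
    [0,0.1,18.2],
    [0,0.1,18.2],
    [0,0.1,18.2],
    [0,0.1,18.2],
    [0,0.1,18.2],
    [0,0.1,18.2],
    [0,0.1,18.2],
    [0,0.1,18.2],
    [0,0.1,18.2],
  ],
  dr=[
    [0,0,0],
    [0,0,0],
    [0,0,0],
    [0,0,0],
    [0,0,0],
    [0,0,0],
    [0,0,0],
    [0,0,0],
    [0,0,0],
    [0,0,0],
    [0,0,0],
    [0,0,0],
    [0,0,0],
    [0,0,0],
  ],
  hand=[100,100,100,100,100,100,100,30,30,30,30,30,30,30],
  squeeze=60,
)

```text
time_s: 4.5
tool_pos: [0.5407, 0.0231, 0.018]
orientation: [[0.309, 0.951, -0.0], [0.951, -0.309, -0.0], [-0.0, -0.0, -1.0]]
ft_force: [0.8, 0.5, -0.0]
opening: 0.302
grip_force: 0.0
```

```bash
python3 - <<'E'
from h import *
p=read_camera("wrist"); save("w2",p)
q=read_camera("top"); save("t2",q)
o=cv2.resize(q["img"][150:280,200:330],(400,400))[:,:,::-1]
cv2.imwrite("pics/c2.png",np.hstack([cv2.resize(p["img"][:,120:520],(400,400))[:,:,::-1],o])); print(get_obs()["opening"],get_obs()["grip_force"])
E
```

```text
0.2989107023892516 0.0
```

View pics/c2.png

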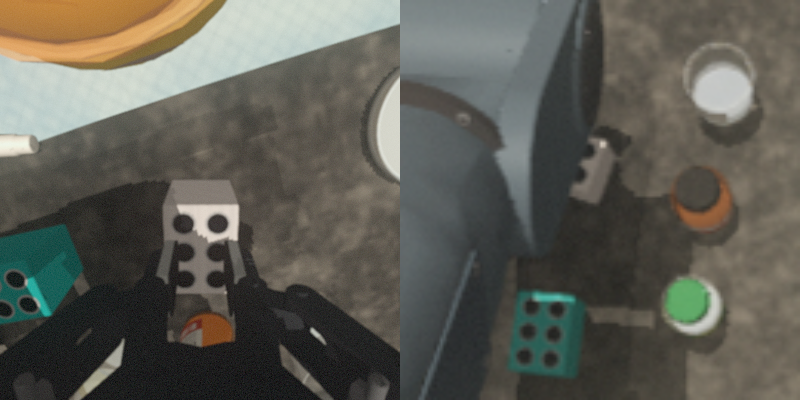

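The block sits between the pads (crop (200,240)), with the pads not quite touching. The opening scale is nonlinear, so I'll close further.

apply_moves(
  delta_pos=[
    [0,0,0],
    [0,0,0],
    [0,0,0],
    [0,0,0],
    [0,0,0],
  ],
  dr=[
    [0,0,0],
    [0,0,0],
    [0,0,0],
    [0,0,0],
    [0,0,0],
  ],
  hand=[0,0,0,0,0],
  squeeze=60,
)

```text
time_s: 5.1
tool_pos: [0.5407, 0.0231, 0.018]
orientation: [[0.309, 0.951, -0.0], [0.951, -0.309, 0.0], [0.0, -0.0, -1.0]]
ft_force: [0.9, -0.2, -0.1]
opening: 0.002
grip_force: 0.0
```

```bash
python3 - <<'E'
from h import *
p=read_camera("wrist"); save("w3",p); o=get_obs(); print(o["opening"],o["grip_force"],o["tool_pos"])
cv2.imwrite("pics/c3.png",cv2.resize(p["img"][80:400,160:480],(600,600))[:,:,::-1])
for x in trace(p,"spare_block"):
    c,_=cloud(p,x["region"]); t=topof(c,.03,.08); print(x["p"],x["rect"],len(t), rect(t) if len(t)>30 else 0,np.median(t[:,2]) if len(t) else 0)
E
```

```text
3.985240961926773e-05 0.0 [0.54075689 0.02311454 0.01801472]
0.86 [282.4, 181.6, 360.5, 279.7] 4460 (array([542.6,  27.7]), array([49.2, 42.3]), 71.9) 0.053924933590970975
0.81 [62.6, 224.5, 203.5, 327.0] 7120 (array([409.9,  31.8]), array([60.1, 42.6]), -5.4) 0.05365931433330856
```

View pics/c3.png

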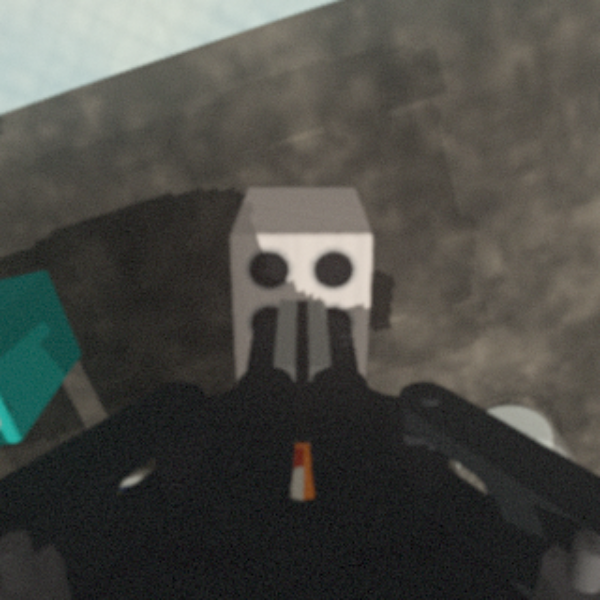

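```bash
python3 - <<'E'
from h import *
np.set_printoptions(precision=4,suppress=True)
p=read_camera("wrist"); o=get_obs(); print(o["qpos"],o["ft_force"],p["origin"],p["orientation"])
c,uv=cloud(p)
L=(c-o["tool_pos"])@o["orientation"]  # tool frame
for v in range(225,330,8):
    for u in (318,328): 
        m=(uv[:,0]==u)&(uv[:,1]==v)
        if m.any(): print(u,v,L[m][0],c[m][0])
# any points in the finger area
m=(np.abs(L[:,0])<.02)&(np.abs(L[:,1])<.035); print(np.histogram(L[m,2],bins=np.arange(-.13,.03,.01)))
E
```

```text
[-0.0433  0.5779  1.801   0.      0.7626  0.2712] [-1.14   -0.5154  0.4342] [0.5663 0.0995 0.1991] [[ 0.9509 -0.294  -0.0966]
 [-0.3095 -0.9026 -0.2991]
 [ 0.0008  0.3144 -0.9493]]
318 225 [ 0.0162 -0.0008 -0.0351] [0.545  0.0388 0.0531]
328 225 [ 0.0165  0.0048 -0.0358] [0.5504 0.0374 0.0538]
318 233 [ 0.0117 -0.0008 -0.036 ] [0.5436 0.0345 0.054 ]
328 233 [ 0.0119  0.0048 -0.0365] [0.549  0.033  0.0545]
318 241 [ 0.0103 -0.0007 -0.043 ] [0.5432 0.0331 0.061 ]
328 241 [ 0.0107  0.0047 -0.0438] [0.5485 0.0319 0.0619]
318 249 [ 0.0103 -0.0006 -0.052 ] [0.5433 0.0332 0.07  ]
328 249 [ 0.0112  0.0044 -0.0537] [0.5484 0.0324 0.0717]
318 257 [ 0.0103 -0.0006 -0.0599] [0.5434 0.0331 0.078 ]
328 257 [ 0.011   0.0042 -0.0612] [0.5482 0.0323 0.0792]
318 265 [ 0.01   -0.0005 -0.0668] [0.5434 0.0328 0.0848]
328 265 [ 0.0105  0.0041 -0.0675] [0.5479 0.0318 0.0855]
318 273 [ 0.0106 -0.0004 -0.0742] [0.5436 0.0334 0.0922]
328 273 [ 0.0105  0.0039 -0.074 ] [0.5477 0.0319 0.092 ]
318 281 [ 0.0077 -0.0004 -0.076 ] [0.5427 0.0306 0.094 ]
328 281 [ 0.012   0.0037 -0.0821] [0.548  0.0334 0.1001]
318 289
[... 217 characters left out ...]
94]
318 305 [-0.0056 -0.0005 -0.0752] [0.5385 0.0179 0.0932]
328 305 [ 0.0091  0.0035 -0.0932] [0.5468 0.0307 0.1112]
318 313 [-0.0098 -0.0005 -0.0754] [0.5372 0.0139 0.0934]
328 313 [-0.0004  0.0037 -0.0865] [0.5441 0.0216 0.1045]
318 321 [-0.0865 -0.0014  0.0046] [ 0.5126 -0.0587  0.0134]
328 321 [-0.0041  0.0037 -0.0869] [0.543  0.0181 0.1049]
318 329 [-0.0872 -0.0014 -0.0034] [ 0.5125 -0.0594  0.0214]
328 329 [-0.0086  0.0038 -0.0866] [0.5417 0.0138 0.1046]
(array([5624, 3193, 3583, 4919, 2194,  753,  637,  525,  271, 2406,    0,
          0,    0,    0,  855]), array([-0.13, -0.12, -0.11, -0.1 , -0.09, -0.08, -0.07, -0.06, -0.05,
       -0.04, -0.03, -0.02, -0.01, -0.  ,  0.01,  0.02]))
```

The fingers shut with no force, and by depth they either end right at the block's top or pass into it. I'll lift clear and see where the fingertips really are.

apply_moves(
  delta_pos=[
    [0,0,-3],
    [0,0,-7],
    [0,0,-10],
    [0,0,-10],
  ],
  dr=[
    [0,0,0],
    [0,0,0],
    [0,0,0],
    [0,0,0],
  ],
  hand=[0,0,0,0],
)

```text
time_s: 5.65
tool_pos: [0.543, 0.0231, 0.1219]
orientation: [[0.309, 0.951, 0.007], [0.951, -0.309, -0.0], [0.002, 0.007, -1.0]]
ft_force: [0.9, 0.4, -0.4]
opening: 0.002
grip_force: 0.0
```

```bash
python3 - <<'E'
from h import *
np.set_printoptions(precision=4,suppress=True)
p=read_camera("wrist"); save("w4",p); o=get_obs(); print(o["opening"],o["grip_force"],o["tool_pos"])
q=read_camera("scene"); 
c,uv=cloud(p)
L=(c-o["tool_pos"])@o["orientation"]
m=(np.abs(L[:,0])<.02)&(np.abs(L[:,1])<.035); print(np.histogram(L[m,2],bins=np.arange(-.13,.15,.01))[0])
f=L[m&(L[:,2]<.03)]; print("finger end z",np.sort(f[:,2])[-5:], f[np.argsort(f[:,2])[-3:]])
for x in trace(p,"spare_block"):
    cc,_=cloud(p,x["region"]); t=topof(cc,.045,.2); print(x["p"],rect(t),np.median(t[:,2]))
c,uv=cloud(q); L=(c-o["tool_pos"])@o["orientation"]; m=(np.abs(L[:,0])<.02)&(np.abs(L[:,1])<.035)&(L[:,2]<.03)
print("scene",np.sort(L[m,2])[-8:], uv[m].min(0),uv[m].max(0))
a=p["img"][100:400,160:480]; b=q["img"][190:320,240:380]
cv2.imwrite("pics/c4.png",np.hstack([cv2.resize(a,(400,400)),cv2.resize(b,(400,400))])[:,:,::-1])
E
```

```text
-0.00016531860163023794 0.0 [0.5418 0.0231 0.1197]
[5120 3486 3103 4872 1649  796  622  501  159    0    0    0    0    0
    0    0    0    0    0 1846    0    0    0    0   99  495    0    0]
finger end z [-0.0446 -0.0446 -0.0441 -0.044  -0.044 ] [[ 0.0106 -0.0013 -0.0441]
 [ 0.0106 -0.0008 -0.044 ]
 [ 0.0105 -0.0024 -0.044 ]]
0.89 (array([541.3,  23.7]), array([57.5, 41.9]), 71.9) 0.05406507811787328
0.57 (array([409.6,  31.8]), array([58.8, 42.8]), -4.4) 0.05396789617090844
scene [-0.0468 -0.0464 -0.0462 -0.0462 -0.0447 -0.0444 -0.0437 -0.0391] [269 131] [311 241]
```

View pics/c4.png

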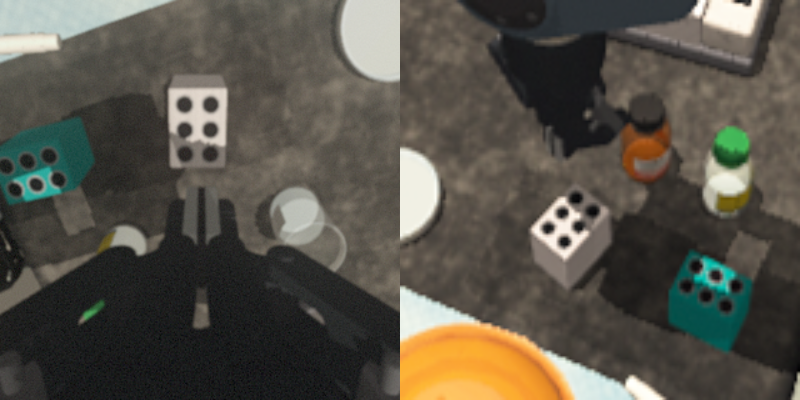

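Both cameras agree: the fingertips end about 44 mm behind the reported TCP, so the fingers shut just above the block (shadow and all, the block is untouched). I'll allow for 44 mm from here: open, descend to reported z = -0.026, then grip.

apply_moves(
  delta_pos=[
    [0.1,0,0],
    [0.1,0,0],
    [0.1,0,0],
    [0.1,0,0],
    [0.1,0,0],
    [0.1,0,0],
    [0.1,0,0],
    [0.1,0,3],
    [0.1,0,6],
    [0.1,0,8],
    [0.1,0,10],
    [0.1,0,12],
    [0.1,0,13.5],
    [0.1,0,14.3],
    [0.1,0,14.4],
    [0.1,0,14.4],
  ],
  dr=[
    [0,0,0],
    [0,0,0],
    [0,0,0],
    [0,0,0],
    [0,0,0],
    [0,0,0],
    [0,0,0],
    [0,0,0],
    [0,0,0],
    [0,0,0],
    [0,0,0],
    [0,0,0],
    [0,0,0],
    [0,0,0],
    [0,0,0],
    [0,0,0],
  ],
  hand=[100,100,100,100,100,100,100,100,100,100,100,100,100,100,100,100],
)

```text
time_s: 7.4
tool_pos: [0.5414, 0.0241, -0.0256]
orientation: [[0.309, 0.951, 0.001], [0.951, -0.309, -0.0], [0.0, 0.001, -1.0]]
ft_force: [-0.3, -0.3, 0.3]
opening: 0.997
grip_force: 0.0
```

apply_moves(
  delta_pos=[
    [0,0,0],
    [0,0,0],
    [0,0,0],
    [0,0,0],
    [0,0,0],
    [0,0,0],
    [0,0,0],
  ],
  dr=[
    [0,0,0],
    [0,0,0],
    [0,0,0],
    [0,0,0],
    [0,0,0],
    [0,0,0],
    [0,0,0],
  ],
  hand=[20,20,20,20,20,20,20],
  squeeze=60,
)

```text
time_s: 8.1
tool_pos: [0.5414, 0.0241, -0.0254]
orientation: [[0.309, 0.951, 0.001], [0.951, -0.309, -0.0], [0.0, 0.001, -1.0]]
ft_force: [-0.7, -0.1, 6.2]
opening: 0.486
grip_force: 62.0
```

apply_moves(
  delta_pos=[
    [0,0,-2],
    [0,0,-5],
    [0,0,-9],
    [0,0,-13],
    [0,0,-15],
    [0,0,-15],
    [-2,0.8,-15],
    [-5,2,-15],
    [-9,3.5,-15],
    [-13,5.1,-15],
    [-17,6.6,-15],
    [-21,8.2,-15],
    [-24,9.4,-15],
    [-25.2,9.8,-15],
    [-25.2,9.8,-15],
    [-25.2,9.8,-15],
    [-25.2,9.8,-15],
    [-25.2,9.8,-15],
  ],
  dr=[
    [0,0,0],
    [0,0,0],
    [0,0,0],
    [0,0,0],
    [0,0,0],
    [0,0,0],
    [0,0,5],
    [0,0,12],
    [0,0,19],
    [0,0,26],
    [0,0,33],
    [0,0,40],
    [0,0,47],
    [0,0,54],
    [0,0,61],
    [0,0,66],
    [0,0,67.9],
    [0,0,67.9],
  ],
  hand=[20,20,20,20,20,20,20,20,20,20,20,20,20,20,20,20,20,20],
)

```text
time_s: 9.9
tool_pos: [0.5554, -0.2455, 0.1218]
orientation: [[0.997, 0.071, -0.003], [0.071, -0.997, 0.002], [-0.003, -0.002, -1.0]]
ft_force: [0.6, 0.1, -3.8]
opening: 0.483
grip_force: 62.1
```

```bash
python3 - <<'E'
from h import *
np.set_printoptions(precision=4,suppress=True)
o=get_obs(); print(o["time_s"],o["tool_pos"],o["opening"],o["grip_force"],o["ft_force"])
R=o["orientation"]; print(np.degrees(np.arctan2(R[1,1],R[0,1])))
P={n:read_camera(n) for n in ("wrist","top","scene")}
for n,p in P.items():
    c,_=cloud(p); m=(c[:,0]>.4)&(c[:,0]<.7)&(c[:,1]<-.15)&(c[:,1]>-.48); h=c[m]
    t=topof(h,.063,.079); print(n,"heater",rect(t),np.median(t[:,2]))
    s=topof(h,.0805,.095); s=s[s[:,1]<-.28]
    if len(s)>50:
        k=cv2.kmeans(s[:,:2].astype(np.float32),2,None,(3,50,1e-6),3,0)[1].ravel()
        for i in (0,1): print("seat",rect(s[k==i]))
    d=c[(np.hypot(c[:,0]-.557,c[:,1]+.246)<.06)&(c[:,2]>.12)&(c[:,2]<.26)]
    print(np.histogram(d[:,2],bins=np.arange(.12,.27,.01))[0])
    b=topof(d,.195,.213); print("held top", rect(b) if len(b)>20 else 0)
    for r in trace(p,"spare_block"):
        cc,_=cloud(p,r["region"]); print(r["p"],r["rect"],np.percentile(cc,[2,98],axis=0).tolist() if len(cc) else 0)
a=P["wrist"]["img"]; b=P["scene"]["img"][110:260,240:420]
cv2.imwrite("pics/c5.png",np.vstack([cv2.resize(a,(480,300)),cv2.resize(b,(480,300))[:, :]])[:,:,::-1])
E
```

```text
9.9 [ 0.5554 -0.2455  0.1218] 0.48305874986677355 62.06065535545349 [ 0.5573  0.0577 -3.8164]
-85.94632078505111
wrist heater (array([ 541.5, -318.4]), array([241.6, 146.6]), -86.6) 0.06891836300366938
seat (array([ 564. , -316.7]), array([57.9, 42.5]), 4.5)
seat (array([ 568.2, -386.8]), array([58.5, 43.8]), 4.8)
[    0     0    64   451   563   934  1225  1887 10921  5730  4006  7855
  9485  5802     0]
held top (array([ 557.8, -246.2]), array([105.6,  54.9]), -85.4)
0.92 [269.8, 201.8, 374.4, 346.2] [[0.5349942156321622, -0.26526960531570787, 0.15423729696375607], [0.5854411388643648, -0.22524010299121497, 0.2024168601120691]]
0.63 [43.8, 253.4, 117.0, 328.2] [[0.3809785018390993, 0.007967948936247587, 0.0006377079582663868], [0.43977976016065096, 0.051306012190786066, 0.055244439962148076]]
top heater (array([ 540.9, -369.5]), array([151.1, 139.8]), 3.9) 0.0688545431569777
seat (array([ 530.6, -386.5]), array([70.6, 43.5]), -1.6)
seat (array([ 581.3, -387.1]), array([41.1, 33.2]), 86.2)
[0 0 0 0 0 0 0 0 0 0 0 0 0 0 0]
held top 0
0.61 [236.8, 245.9, 252.5, 266.3] [[0.37499868589465896, -0.07414091910208247, 0.000410808998583643], [0.43666594350411436, 0.06305762289955226, 0.6182121461719835]]
scene heater (array([ 538. , -317.9]), array([245.9, 150.4]), -86.3) 0.06831707733080494
seat (array([ 562.8, -385.9]), array([47. , 45.8]), 2.9)
seat (array([ 539.9, -316.7]), array([44.1, 12.3]), -82.6)
[  0   0   9  54  48  60  50  42 115  43  26  52  34  25   0]
held top (array([ 548.4, -234.5]), array([75.9, 59.1]), -70.6)
0.69 [322.0, 138.3, 346.0, 165.1] [[0.5251309174066041, -0.26295688403092765, 0.15305513045980285], [0.5753434935048474, -0.22260055182181712, 0.20553758062104893]]
0.56 [334.4, 272.6, 362.7, 304.4] [[0.37874584807468686, 0.011516635171354834, -7.512185287369635e-05], [0.4369625523911522, 0.05512953414013258, 0.05827308010998777]]
```

View pics/c5.png

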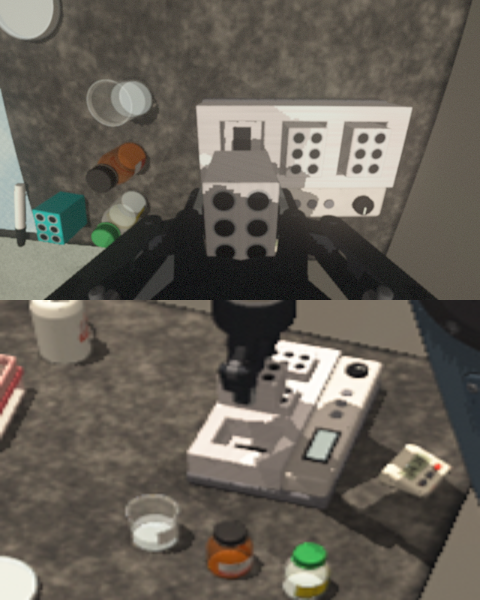

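Block held level, the row untouched; the bay's far (+x) part shows at wrist crop (242,135). Next, the bay's edges and the held block, both measured in the same cameras.

```bash
python3 - <<'E'
from h import *
np.set_printoptions(precision=4,suppress=True)
Y=np.radians(4.0); H=np.array([[np.cos(Y),np.sin(Y)],[-np.sin(Y),np.cos(Y)]])
o=get_obs(); print(o["tool_pos"],o["time_s"])
ref=np.array([.557,-.246])
for n in ("wrist","scene"):
    p=read_camera(n); c,_=cloud(p); h=(c[:,:2]-ref)@H.T; z=c[:,2]
    top=(np.abs(z-.069)<.0035); 
    # y-edges, per x strip
    for x0 in np.arange(-.036,.034,.006):
        s=h[top&(np.abs(h[:,0]-x0)<.003)&(np.abs(h[:,1])<.045)][:,1]
        if len(s)<4: continue
        l=s[s>.01]; r=s[s<-.01]; print(n,"x",round(x0,3),"y+",l.min() if len(l) else None,"y-",r.max() if len(r) else None)
    for y0 in (-.016,-.008,0,.008,.016):
        s=h[top&(np.abs(h[:,1]-y0)<.003)&(np.abs(h[:,0])<.06)][:,0]
        a=s[s>.015]; b=s[s<-.015]; print(n,"y",y0,"x+",a.min() if len(a) else None,"x-",b.max() if len(b) else None)
    # outer edges of heater
    t=top&(np.abs(h[:,0])<.15)
    for nm,k,sel in (("y",1,np.abs(h[:,0]-.02)<.02),("xfar",0,np.abs(h[:,1]+.07)<.03)):
        s=h[t&sel&(h[:,1]<.08)&(h[:,1]>-.22)][:,k]; print(n,nm,np.percentile(s,[.5,99.5]))
    m=trace(p,"spare_block")[0]["region"]; b,_=cloud(p,m); g=(b[:,:2]-ref)@H.T
    tt=np.abs(b[:,2]-np.percentile(b[:,2],97))<.006
    for y0 in (-.015,0,.015):
        s=g[np.abs(g[:,1]-y0)<.003,0]; print(n,"block x range",np.percentile(s,[1,99]))
    print(n,"block top z",np.percentile(b[:,2],[1,50,97]),"y range",np.percentile(g[tt,1],[1,99]),"x",np.percentile(g[tt,0],[1,99]), rect(b[tt]))
E
```

```text
[ 0.5562 -0.2458  0.1236] 10.2
wrist x -0.03 y+ 0.042256294327092075 y- -0.04233038713784401
wrist x -0.024 y+ 0.040162885744407066 y- -0.04011022571939352
wrist x -0.018 y+ 0.03806389634172473 y- -0.03808620099750829
wrist x -0.012 y+ 0.03515156625310835 y- -0.035308124208227834
wrist x -0.006 y+ 0.0331806013204845 y- -0.03315358896588868
wrist x -0.0 y+ 0.024220535979017584 y- -0.025855624619288906
wrist x 0.006 y+ 0.023992091265914707 y- -0.025893477034589465
wrist x 0.012 y+ 0.023888878339602918 y- -0.026373589833800216
wrist x 0.018 y+ 0.023963620939510488 y- -0.02611775860692153
wrist x 0.024 y+ 0.02435636804841712 y- -0.02592183483641513
wrist x 0.03 y+ 0.024182279642805646 y- -0.025904721897231302
wrist y -0.016 x+ 0.03510111115134501 x- None
wrist y -0.008 x+ 0.03506066780304322 x- None
wrist y 0 x+ 0.034917346093625956 x- None
wrist y 0.008 x+ 0.03512164816200047 x- None
wrist y 0.016 x+ 0.03510082881441273 x- None
wrist y [-0.1909  0.0485]
wrist xfar [-0.0779  0.0513]Traceback (most recent call last):
  File "<stdin>", line 24, in <module>
    return _quantile_unchecked(
        a, q, axis, out, overwrite_input, method, keepdims, weights)
    return _ureduce(a,
                    func=_quantile_ureduce_func,
    ...<5 lines>...
                    overwrite_input=overwrite_input,
                    method=method)
    r = func(a, **kwargs)
    result = _quantile(arr,
                       quantiles=q,
    ...<2 lines>...
                       out=out,
                       weights=wgt)
    slices_having_nans = np.isnan(arr[-1, ...])
                                  ~~~^^^^^^^^^
IndexError: index -1 is out of bounds for axis 0 with size 0
```

```bash
python3 - <<'E'
from h import *
np.set_printoptions(precision=4,suppress=True)
Y=np.radians(4.0); H=np.array([[np.cos(Y),np.sin(Y)],[-np.sin(Y),np.cos(Y)]])
o=get_obs(); print(o["tool_pos"],o["time_s"])
ref=np.array([.5592,-.2468])
for n in ("wrist","scene"):
    p=read_camera(n); r=trace(p,"spare_block"); 
    for q in r:
        b,_=cloud(p,q["region"]); g=np.c_[(b[:,:2]-ref)@H.T,b[:,2]]
        g=g[(np.abs(g[:,0])<.06)&(np.abs(g[:,1])<.06)&(g[:,2]>.12)]
        if len(g)<100: continue
        print(n,len(g),np.percentile(g,[1,99],axis=0))
        for z0 in np.arange(.15,.215,.005):
            s=g[np.abs(g[:,2]-z0)<.0025]
            if len(s)>8: print(round(z0,3),len(s),"x",np.percentile(s[:,0],[2,50,98]),"y",np.percentile(s[:,1],[2,98]))
        f=g[(g[:,0]>.02)&(g[:,2]<.196)&(g[:,2]>.158)&(np.abs(g[:,1])<.017)]
        if len(f)>50:
            A=np.c_[f[:,1:],np.ones(len(f))]; k=np.linalg.lstsq(A,f[:,0],rcond=None)[0]; print("front face: yaw/tilt deg",np.degrees(k[:2]))
        t=g[(g[:,2]>np.percentile(g[:,2],99)-.006)&(np.abs(g[:,1])<.019)&(g[:,0]<.026)]
        A=np.c_[t[:,:2],np.ones(len(t))]; k=np.linalg.lstsq(A,t[:,2],rcond=None)[0]; print("top tilt",np.degrees(k[:2]),k[2],len(t))
E
```

```text
[ 0.5563 -0.2458  0.1239] 10.3
wrist 13317 [[-0.0243 -0.0197  0.154 ]
 [ 0.0263  0.021   0.2047]]
0.15 82 x [0.0255 0.0259 0.0263] y [-0.0186  0.0207]
0.155 208 x [0.0255 0.0259 0.0264] y [-0.0189  0.0203]
0.16 240 x [0.0255 0.0259 0.0264] y [-0.0183  0.0204]
0.165 260 x [0.0255 0.0259 0.0263] y [-0.0188  0.0205]
0.17 288 x [0.0254 0.0259 0.0264] y [-0.0188  0.0208]
0.175 318 x [0.0254 0.0259 0.0264] y [-0.0188  0.0209]
0.18 356 x [0.0253 0.0259 0.0264] y [-0.0187  0.0209]
0.185 424 x [0.0092 0.0258 0.0263] y [-0.0194  0.0212]
0.19 429 x [0.0251 0.0258 0.0264] y [-0.0193  0.0206]
0.195 489 x [0.0252 0.0258 0.0264] y [-0.0191  0.0205]
0.2 1017 x [-0.0229  0.0254  0.0263] y [-0.0203  0.0213]
0.205 9200 x [-0.0238  0.003   0.0251] y [-0.0191  0.0203]
front face: yaw/tilt deg [-0.0907 -0.14  ]
top tilt [-0.6028  0.1606] 0.20344852927378612 9153
scene 287 [[-0.0327 -0.0189  0.1511]
 [ 0.0252  0.0253  0.207 ]]
0.155 29 x [-0.0326 -0.0077  0.0243] y [0.0003 0.0244]
0.16 24 x [-0.0324 -0.0198  0.0246] y [0.005  0.0236]
0.165 20 x [-0.0325 -0.015   0.0255] y [-0.0088  0.0253]
0.17 22 x [-0.0322 -0.0181  0.0215] y [-0.0092  0.0295]
0.175 19 x [-0.0323 -0.0201  0.0238] y [-0.0014  0.0248]
0.18 13 x [-0.0328 -0.0265  0.0135] y [-0.0002  0.0244]
0.185 13 x [-0.0329 -0.0283 -0.0153] y [0.0026 0.0242]
0.19 15 x [-0.0324 -0.0255 -0.0157] y [-0.0079  0.0248]
0.195 13 x [-0.0328 -0.0284 -0.0147] y [0.0022 0.0233]
0.2 20 x [-0.0325 -0.0231 -0.012 ] y [-0.0207  0.0248]
0.205 92 x [-0.0315 -0.0221 -0.0132] y [-0.0166  0.0229]
top tilt [ 3.9315 -0.0721] 0.20627537116244513 83
```

apply_moves(
  delta_pos=[
    [0.31,0.08,0],
    [0.31,0.08,1],
    [0.31,0.08,2.5],
    [0.31,0.08,4],
    [0.31,0.08,5.2],
    [0.31,0.08,6],
    [0.31,0.08,6.4],
    [0.31,0.08,6.45],
    [0.31,0.08,6.45],
    [0.31,0.08,6.45],
    [0.31,0.08,6.45],
  ],
  dr=[
    [0,0,0],
    [0,0,0],
    [0,0,0],
    [0,0,0],
    [0,0,0],
    [0,0,0],
    [0,0,0],
    [0,0,0],
    [0,0,0],
    [0,0,0],
    [0,0,0],
  ],
  hand=[20,20,20,20,20,20,20,20,20,20,20],
)

```text
time_s: 11.6
tool_pos: [0.5597, -0.2466, 0.06]
orientation: [[0.997, 0.071, 0.001], [0.071, -0.997, -0.0], [0.001, 0.0, -1.0]]
ft_force: [0.3, 0.4, -3.9]
opening: 0.485
grip_force: 62.1
```

```bash
python3 - <<'E'
from h import *
np.set_printoptions(precision=4,suppress=True)
Y=np.radians(4.0); H=np.array([[np.cos(Y),np.sin(Y)],[-np.sin(Y),np.cos(Y)]])
o=get_obs(); print(o["tool_pos"],o["time_s"],o["grip_force"],o["orientation"])
ref=np.array([.5592,-.2468])
p=read_camera("wrist"); c,_=cloud(p); h=np.c_[(c[:,:2]-ref)@H.T,c[:,2]]
top=np.abs(h[:,2]-.069)<.0035; print("heater top z",np.median(h[top&(h[:,0]>-.03),2]))
s=h[top&(np.abs(h[:,1])<.018)&(h[:,0]>.015)&(h[:,0]<.06)][:,0]; print("x+ edge",np.percentile(s,[0,2]) if len(s) else 0)
for x0 in (0.006,.012,.018,.024,.03):
    s=h[top&(np.abs(h[:,0]-x0)<.003)&(np.abs(h[:,1])<.045)][:,1]; l=s[s>.01]; r=s[s<-.01]; print(x0,l.min() if len(l) else None,r.max() if len(r) else None)
b,_=cloud(p,trace(p,"spare_block")[0]["region"]); g=np.c_[(b[:,:2]-ref)@H.T,b[:,2]]; g=g[(np.abs(g[:,0])<.05)&(np.abs(g[:,1])<.04)]
f=g[(g[:,0]>.022)&(g[:,2]<.132)&(g[:,2]>.095)]
print("block front x",np.median(f[:,0]),"y",np.percentile(f[:,1],[1,99]),"z",np.percentile(g[:,2],[1,95]),rect(g[g[:,2]>.135]))
q=read_camera("scene"); a=q["img"][110:260,240:420]
cv2.imwrite("pics/c6.png",np.vstack([cv2.resize(p["img"],(480,300)),cv2.resize(a,(480,300))])[:,:,::-1])
E
```

```text
[ 0.5597 -0.2466  0.06  ] 11.6 62.089948654174805 [[ 0.9975  0.0713  0.0007]
 [ 0.0713 -0.9975 -0.0004]
 [ 0.0006  0.0004 -1.    ]]
heater top z 0.06899133928279959
x+ edge [0.0323 0.0328]
0.006 0.028464640612900577 -0.028761380178692147
0.012 0.026144363432206313 -0.026555200665539375
0.018 0.024686025312118456 -0.025067692484968318
0.024 0.024734150129942442 -0.025035769881991493
0.03 0.010380239267171913 -0.011238001126625794
block front x 0.029178131095307317 y [-0.0201  0.0199] z [0.0901 0.1404] (array([ 2.9, -0.4]), array([54.3, 42.1]), 0.5)
```

View pics/c6.png

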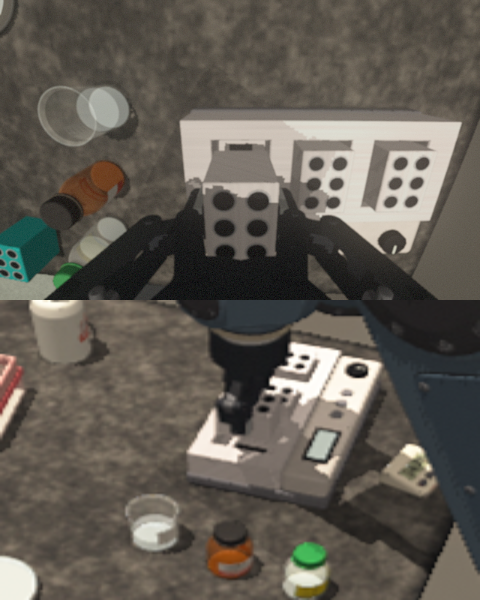

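The block hovers centred over bay_0 within about 0.5 mm, squared, its underside about 15 mm above the heater's top; the bottles stand undisturbed. Handing in.

```bash
python3 -c "
from bench import *
print(finish_job())"
```

```text
the job is handed in; nothing more can be done
None
```

The spare block is held level and squared over the empty left bay (bay_0), centred to about 0.5 mm with its underside about 15 mm above the heater's top, and the job is handed in. The first grasp missed because the fingertips sit about 44 mm short of the reported TCP, but I saw no sign that anything was disturbed.

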